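# Unlock the pressure tester and stack its two weights

### The arm

A 6-joint arm with a two-finger parallel gripper is mounted at the origin on the work surface. World frame = base frame: x ahead of the robot, y to its left, z up, the work surface at z = 0. Lengths are in mm, angles in rad, forces in N, time in s.
With the tool pointing down it reaches from about 350 to 975 mm from the base axis. Payload 7.1 kg.
Tool frame: the origin (TCP) lies at the centre of the arm's flange, where the gripper is bolted on; the fingertips stand 182 mm ahead of it and the grasp point (between the pads) lies 163 mm ahead of it; z points along the fingers, y is the direction in which the jaws open and shut (so a half turn about z gives the same grasp; the last joint's range is limited). The gripper opens to 88 mm and grips with 3 to 60 N. Pads are 20 mm wide; open, the fingers measure 115 mm over their backs; the gripper's body (75 mm by 178 mm) begins 61 mm behind the grasp point.
Start: joints at [1.298, 0.423, 1.63, -0, 1.089, -0.019], TCP at [156.896, 604.971, 404.675] pointing down, gripper open.
Joint ranges: [-3, 3], [-0.9, 2.11], [0.09, 2.58], [-1.31, 4.45], [0.11, 2.69], [-2.54, 2.54]. Speed limits (rad/s): [2.39, 2.39, 3.01, 3.14, 3.14, 3.14].

### API

Orientations are given as a rotation vector (axis times angle).
In Python, from workcell import get_obs, get_image, camera_params, workorder, search_frame, silhouettes gives the robot as it stands.
- The arm moves only by the tool play_rows, never from a script. Its arguments are lists of equal length, an entry for each row: "travel": the shift along the tool's x, y, z in units of 25 mm (1.0 is 25 mm), a list of three; "angular": the turn, a rotation vector about the tool's x, y, z in units of 8 degrees (1.0 is 8 degrees), a list of three; "claw": the opening, from -1 (shut) to 1 (fully open), so that 0 is half open. A call has 1 to 20 rows; each row is the pose to reach, as a shift and turn from the pose measured when the call began, along the tool's axes at that moment; what a row does not reach only later rows make up. A row lasts 1/8 s, in which the tool goes at most 62.5 mm and 10.7 degrees, less where a joint would pass 70% of its speed; a pose out of reach is approached as far as the arm can. A call with a gripper value outside its range is refused whole. The fingers move at their own pace and stop on an object; the grip force is fixed at half the most. Time passes only in rows, so rows that repeat a pose let the fingers close. It gives the time, the measured TCP pose, the force and the opening at its end, in the units of the state.
- get_obs(): the state, without advancing time (a new reading comes with each control period).
- get_image(name): name is "side" or "top" or "wrist"; returns the picture (480x640x3 uint8, blue, green, red); there is no depth.
- camera_params(name): a dict with "mtx" (3x3 intrinsics, pixels), "R" (3x3) and "t" (3): a world point X has camera coordinates R X + t; the wrist camera has in their place "T_tool_cam" (4x4, takes a point from camera to tool coordinates, whose origin is the TCP and whose axes are the flange's). Camera axes: x right, y down, z forward; pixel columns grow to the right and rows downward; lengths in mm; the calibration is good to about 2 mm. A picture is of the moment at which its call begins: read the wrist's pose just before it. camera_params takes no time and is no camera call.
- workorder.close_job(): hands the job in, once; it reports no verdict.
Trained networks look in the newest picture that a camera, given by its name, has taken for a name from the list of things; names that differ only in an ending like _2 or _b are one class to them, and where a whole thing is asked for, a point or a joint stands for the part that bears it (a point fixed in the world has none). Each returns a list of dicts, best first, with "conf" (0 to 1); they miss things now and then, are a little off and sometimes report something else, mostly with a low value. They report only what shows in the picture. A call takes as long as a camera call.
- search_frame(camera, thing): "location" ([x, y, z] in mm, in world coordinates, good to about 4 mm: the middle of the surface that is visible of it).
- silhouettes(camera, thing): "mask" (480x640 bool, what is visible of it).
The state is a dict: "t": time; "qpos": joint angles; "qvel": joint speeds; "joint_torque": joint torques, N m; "ee_pos": TCP position; "orientation": TCP orientation; "ft_force": force on the tool from outside, world axes, zero at the start; "moment": the same for the moment, N m; "width": finger opening in mm.
Only numpy, scipy, OpenCV 4.12 (cv2) and the standard library are available. Lean on these libraries where they do the work, as an engineer would, in place of code of your own. Each camera call takes 0.05 s, during which the arm holds its last target. There are 200 camera calls.

### The job

Swing the red travel-lock arm of the pressure tester up past its balance point, so that it rests open by itself. Then set the large black weight on the carrier and the small steel weight on top of it, each as it lies, recessed face down, fully seated and flush over the centring spigot beneath it; set them down gently, let go, and do not disturb the bottle, the meter or the screwdriver.

Things in the scene. Friction and masses are not known exactly. Their poses are not given: they have to be found in the camera images.
- tester: White pressure tester fixed to the bench. Origin on the bench under the carrier axis; +x to the rear (hinge side), z up. Housing x -110 to +190 mm (star handle to -136), y +-100 mm, top 70 mm high. The carrier is a level round aluminium plate 80 mm across, upper face 100 mm high. Two hinge posts at x +150 mm (y +-33 mm) reach 174 mm high.
- seat (a point): Centre of the carrier plate's upper face, where the underside of the large weight must come to rest; axes as the tester's. A tapered centring spigot stands here: 8 mm high, 30 mm across at the foot, 24 mm at the top.
- lock_arm (a joint): Red travel-lock arm: 0 = closed, level to the front, its white cap just over the spigot; grows as it swings up and to the rear; 1.95 = open against its stop, leaning back past upright. A counterweight makes it balance near 0.82 rad: below that it falls shut, beyond it falls open by itself in about a second. Lifting it at the ball takes about 0.5 N.
- lock_ball (a point): Centre of the black ball, 32 mm across, on the free end of the arm (12 mm wide, 8 mm thick), 210 mm from the hinge. Closed, it is 160 mm above the bench, 60 mm in front of the carrier axis. The cap (44 mm across, reaching 50 mm below the arm) hangs 60 mm behind the ball. Held by its two sides along the hinge line, the ball turns between the fingers as the arm swings.
- lock_hinge (a point): Point on the arm's hinge, 160 mm above the bench, 150 mm behind the carrier axis. The hinge line is the tester's y; the point turns with the arm.
- large_weight: Large weight, loose, matt black, 0.65 to 0.85 kg, upright on the bench: flange 96 mm across, 10 mm thick; hub 44 mm across on it, to 36 mm height, to hold it by; on the hub a steel spigot like the carrier's (8 mm high, 30 mm at the foot, 24 at the top). Round recess in the underside 33 mm across, 10 mm deep. Origin: centre of the underside, z up.
- small_weight: Small weight, loose, bright steel, about 0.45 to 0.6 kg: the same as the large one but with a flange 72 mm across (10 mm thick, same hub, spigot and recess). Origin: centre of the underside, z up. Seated on the large one, its underside lies on the hub's top, 36 mm above the large weight's underside.
- oil_bottle: Bystander: amber bottle, 52 mm across, 105 mm high, standing. Origin: centre of its underside.
- meter: Bystander: white bench meter, 70 x 100 x 50 mm, display on top. Origin: centre of its underside.
- screwdriver: Bystander: screwdriver lying on the bench. Origin: near its middle, on the bench.

How it is judged:
By the outcome, as a careful person would: the job done as asked, in the order asked, and still so for the second after the job is handed in, with the robot touching nothing.
It also fails if it takes over 72 s, if anything falls off the work surface, if the arm or the gripper's body presses on something with over 40 N, if the wrist force passes 120 N, or if a joint passes its speed limit or range.

## Working session

There is one attempt and no reset: what is moved stays moved. The work goes in short steps, Python scripts to look and compute and a tool call to move; the robot and the scene stay as the last step left them, time stands still between calls to the robot, and variables do not carry over. Pictures are saved under pics/ and viewed, about 8 in all and at most 12, crops included, and the job is handed in when it is done.

Besides the shell and the picture viewer there is one more tool, called after ">>>" by a JSON object that holds its "api" and its "payload", one argument or row to a line. play_rows: Moves the arm, as the interface text tells. Its arguments: {"type":"object","properties":{"travel":{"type":"array","items":{"type":"array","items":{"type":"number"}}},"angular":{"type":"array","items":{"type":"array","items":{"type":"number"}}},"claw":{"type":"array","items":{"type":"number"}}},"required":["travel","angular","claw"]}

```bash
mkdir -p pics
python3 - <<'E'
from workcell import *
import cv2,numpy as np
o=get_obs();print({k:np.round(v,3) for k,v in o.items()})
a=get_image("top");b=get_image("side")
cv2.imwrite("pics/top.png",a);cv2.imwrite("pics/side.png",b)
for c in ("top","side"):
  for n in ["tester","lock_arm","lock_ball","large_weight","small_weight","oil_bottle","meter","screwdriver"]:
    try:print(c,n,[(np.round(d["location"],0),round(d["conf"],2)) for d in search_frame(c,n)[:2]])
    except Exception as e:print(c,n,e)
print(camera_params("wrist"))
for c in("top","side"):
  p=camera_params(c);R=np.array(p["R"]);print(c,-R.T@np.array(p["t"]),R[2])
E
```

```text
{'t': np.float64(0.0), 'qpos': array([ 1.298,  0.424,  1.631, -0.   ,  1.089, -0.019]), 'qvel': array([-0.001, -0.001,  0.   ,  0.   ,  0.   , -0.   ]), 'joint_torque': array([-1.0000e-03, -5.4462e+01, -2.7366e+01,  6.4000e-02,  2.3000e-02,
       -0.0000e+00]), 'ee_pos': array([156.841, 604.706, 403.891]), 'orientation': array([-3.980e-01, -3.116e+00,  2.000e-03]), 'ft_force': array([-1.417,  0.838,  0.04 ]), 'moment': array([-0.047,  0.001, -0.004]), 'width': np.float64(87.834)}
top tester [(array([578.,  53.,  67.]), 0.95), (array([ 673., -337.,   52.]), 0.62)]
top lock_arm [(array([594.,  48., 163.]), 0.91)]
top lock_ball [(array([593.,  53., 166.]), 0.82)]
top large_weight [(array([ 403., -343.,   12.]), 0.87), (array([ 672., -340.,   51.]), 0.56)]
top small_weight [(array([474., 300.,   9.]), 0.57), (array([593.,  46., 163.]), 0.41)]
top oil_bottle [(array([676., 324.,  72.]), 0.55)]
top meter [(array([ 671., -342.,   52.]), 0.87), (array([672., 326.,  73.]), 0.52)]
top screwdriver [(array([569., 479.,  20.]), 0.97), (array([592.,  52., 167.]), 0.48)]
side tester [(array([592.,
[... 382 characters left out ...]
, 0.54)]
{'mtx': array([[407.6300149 ,   0.        , 316.82294073],
       [  0.        , 407.6300149 , 239.92144112],
       [  0.        ,   0.        ,   1.        ]]), 'T_tool_cam': array([[ 4.69512364e-04, -9.59444061e-01, -2.81898693e-01,
         7.85512083e+01],
       [ 9.99999169e-01,  7.88924120e-04, -1.01957404e-03,
         1.05354703e+00],
       [ 1.20062093e-03, -2.81897980e-01,  9.59443634e-01,
         2.05589132e+01],
       [ 0.00000000e+00,  0.00000000e+00,  0.00000000e+00,
         1.00000000e+00]])}
top [ 302.05354017   59.74771982 1518.47742419] [ 0.1751472  -0.01533955 -0.98442275]
side [ 551.47066826 -964.49502363  733.44132114] [ 0.00902274  0.85780813 -0.51389085]
```

View pics/top.png

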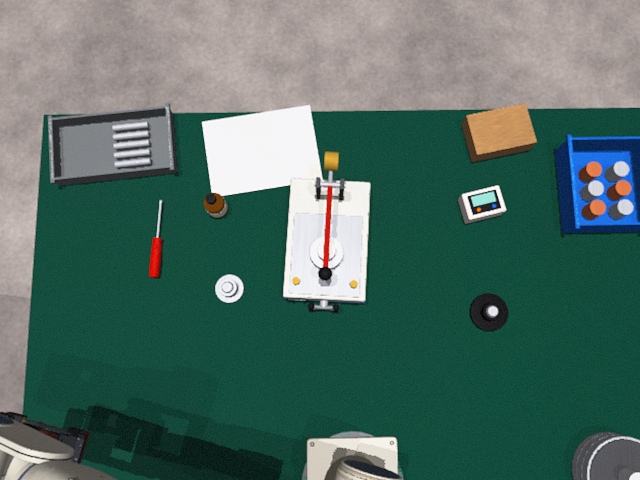

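View pics/side.png

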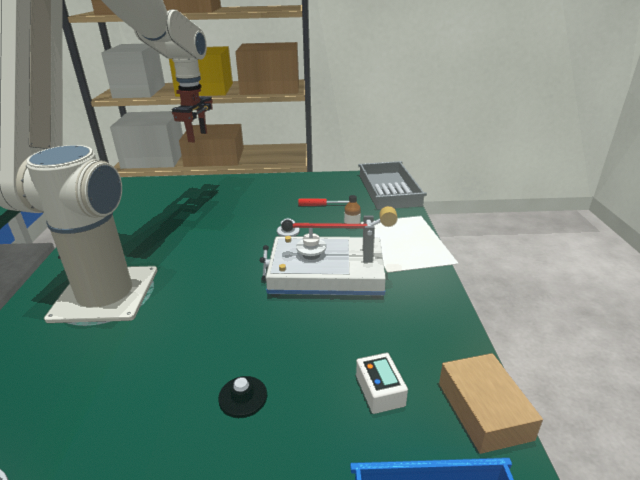

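The top view shows the ball at (325,273), the hinge posts near (330,186), the large weight at (489,312) and the small one at (229,288). The bottle (215,205) and meter (482,204) are well clear. The side view agrees. Next I'll refine these with pixel rays.

```bash
cat > h.py <<'E'
import numpy as np,cv2
from workcell import *
from scipy.spatial.transform import Rotation as Ro
def tool():
    o=get_obs();return Ro.from_rotvec(o["orientation"]).as_matrix(),np.array(o["ee_pos"]),o
def ray(cam,uv,pose=None):
    p=camera_params(cam);d=np.linalg.inv(p["mtx"])@np.array([uv[0],uv[1],1.])
    if cam=="wrist":
        R,t=pose;T=p["T_tool_cam"];return R@T[:3,:3]@d,R@T[:3,3]+t
    R=np.array(p["R"]);return R.T@d,-R.T@np.array(p["t"])
def onz(cam,uv,z,pose=None):
    d,c=ray(cam,uv,pose);return c+d*(z-c[2])/d[2]
def proj(cam,X,pose=None):
    p=camera_params(cam)
    if cam=="wrist":
        R,t=pose;T=p["T_tool_cam"];x=T[:3,:3].T@(R.T@(np.array(X)-t)-T[:3,3])
    else: x=np.array(p["R"])@X+np.array(p["t"])
    q=p["mtx"]@x;return q[:2]/q[2]
def tri(u1,u2):
    d1,c1=ray("top",u1);d2,c2=ray("side",u2)
    s=np.linalg.lstsq(np.stack([d1,-d2],1),c2-c1,rcond=None)[0]
    a,b=c1+d1*s[0],c2+d2*s[1];return (a+b)/2,np.linalg.norm(a-b)
def goto(g,R2=None,gp=163):
    "row units to bring the grasp point to g with orientation R2"
    R,t,o=tool();R2=R if R2 is None else R2
    tt=np.array(g)-R2[:,2]*gp
    return np.round(R.T@(tt-t)/25,2),np.round(Ro.from_matrix(R.T@R2).as_rotvec()/np.deg2rad(8),2)
def down(yaw):
    "tool down, jaw axis (tool y) at angle yaw from world x"
    y=np.array([np.cos(yaw),np.sin(yaw),0]);z=np.array([0,0,-1.]);return np.stack([np.cross(y,z),y,z],1)
E
python3 - <<'E'
from h import *
get_image("top");get_image("side")
for n in ["lock_ball","lock_arm","large_weight","small_weight","tester","lock_hinge"]:
  for c in("top","side"):
    try:
      for d in silhouettes(c,n)[:1]:
        m=d["mask"].astype(np.uint8);ys,xs=np.nonzero(m)
        r=cv2.minAreaRect(np.stack([xs,ys],1).astype(np.float32))
        print(n,c,round(d["conf"],2),m.sum(),np.round([xs.mean(),ys.mean()],1),[np.round(v,1) for v in r],xs.min(),xs.max(),ys.min(),ys.max())
    except Exception as e:print(n,c,e)
for n,uv,z in [("ball",(325,273),160),("postL",(317.5,182),174),("postR",(342.5,182),174),("small",(229,288),10),("large",(489,312),10)]:print(n,onz("top",uv,z).round(1))
print("ball tri",tri((325,273),(288,225.5)), "large spig", tri((492,311.5),(241,382)))
R,t,o=tool();print(R.round(3))
E
```

```text
lock_ball top 0.81 1071 [327.4 219.3] [array([326.8, 216. ]), array([ 17.1, 128.4]), np.float64(2.0)] 317 337 152 280
lock_arm top 0.86 1088 [327.4 218.7] [array([327. , 215.9]), array([ 17.3, 128.5]), np.float64(2.4)] 317 338 152 280
lock_arm side 0.55 966 [340.8 225.1] [array([340.2, 226.9]), array([ 28.8, 115.6]), np.float64(82.3)] 282 397 206 245
large_weight top 0.55 1151 [488.2 312.3] [array([488.3, 312.2]), array([37.9, 37. ]), np.float64(18.4)] 469 507 294 331
large_weight side 0.84 1504 [242.1 396.7] [array([242.8, 397.1]), array([38.5, 47.9]), np.float64(63.4)] 219 265 376 417
small_weight top 0.77 656 [228.9 288.5] [array([229. , 288.5]), array([27., 28.]), np.float64(90.0)] 215 243 275 302
small_weight side 0.51 172 [287.2 231.7] [array([287.5, 231.6]), array([21.7, 12.8]), np.float64(16.4)] 277 299 223 236
tester top 0.87 10479 [326.3 240.1] [array([326. , 231.7]), array([ 83.1, 160. ]), np.float64(2.7)] 282 369 152 311
tester side 0.93 7771 [328.3 260.3] [array([329.4, 251.5]), array([136.6,  90.1]), np.float64(0.6)] 261 398 207 297
lock_hinge top 0.61 1092 [327.1 220. ] [array([326.7, 215.5]), array([ 17.2, 127.3]), np.float64(1.9)] 317 337 152 279
lock_hinge side 0.87 1055 [340.5 224.9] [array([340.2, 227.2]), array([ 30.5, 115.3]), np.float64(82.6)] 282 397 206 246
ball [488.8  57.6 160. ]
postL [699.6  71.8 174. ]
postR [698.8  13.9 174. ]
small [475.1 299.   10. ]
large [ 404.4 -352.5   10. ]
ball tri (array([490.46086828,  57.78262531, 159.08824691]), np.float64(3.123644599701746)) large spig (array([ 404.91536553, -350.74114615,   42.23537928]), np.float64(3.3002658218139893))
[[-0.968  0.251  0.   ]
 [ 0.251  0.968  0.   ]
 [-0.     0.    -1.   ]]
```

Run:
```python
from h import *
Y=np.pi/2-0.07
print(goto([489,57.7,300],down(Y)))
```

```text
(array([-18.36, -17.85,  -2.33]), array([ 0.  ,  0.  , -1.32]))
```

>>> {"api": "play_rows", "payload": {
  "travel": [
    [-1.5, -1.5, -0.2],
    [-3.5, -3.5, -0.4],
    [-5.5, -5.3, -0.7],
    [-7.5, -7.3, -1],
    [-9.5, -9.2, -1.2],
    [-11.5, -11.2, -1.5],
    [-13.5, -13.1, -1.7],
    [-15.2, -14.8, -1.9],
    [-16.8, -16.3, -2.1],
    [-17.8, -17.3, -2.3],
    [-18.36, -17.85, -2.33],
    [-18.36, -17.85, -2.33],
    [-18.36, -17.85, -2.33]
  ],
  "angular": [
    [0, 0, -0.1],
    [0, 0, -0.2],
    [0, 0, -0.4],
    [0, 0, -0.5],
    [0, 0, -0.7],
    [0, 0, -0.8],
    [0, 0, -1],
    [0, 0, -1.1],
    [0, 0, -1.2],
    [0, 0, -1.3],
    [0, 0, -1.32],
    [0, 0, -1.32],
    [0, 0, -1.32]
  ],
  "claw": [1, 1, 1, 1, 1, 1, 1, 1, 1, 1, 1, 1, 1]
}}

```text
t: 3.22
ee_pos: [488.7, 58.2, 462.7]
orientation: [-0.109, -3.139, -0.0]
ft_force: [-0.5, 0.1, 0.5]
width: 87.8
```

Run:
```python
from h import *
R,t,o=tool();P=(R,t);im=get_image("wrist");np.savez("p1.npz",R=R,t=t)
print(t,o["t"],search_frame("wrist","lock_ball"),R.round(3))
for X in([489,57.7,160],[699,43,160],[549,53.5,100]):print(X,proj("wrist",X,P).round(1))
cv2.imwrite("pics/w1.png",im)
```

```text
[488.66477924  58.22216405 462.69649497] 3.225 [{'location': [540.9, 49.6, 162.0], 'conf': 0.84}] [[-0.998  0.07  -0.001]
 [ 0.07   0.998  0.   ]
 [ 0.001  0.    -1.   ]]
[489, 57.7, 160] [314.7 234.7]
[699, 43, 160] [314.9 469.5]
[549, 53.5, 100] [315.2 281.1]
```

View pics/w1.png

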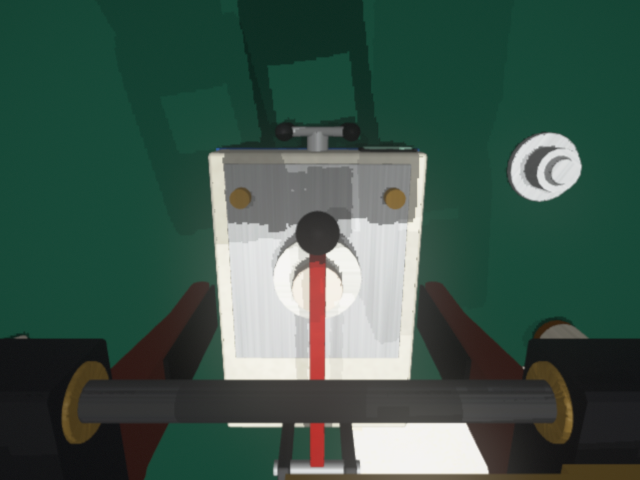

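The wrist view has the ball at (318,233), midway between the fingers (about column 319), with the arm straight down the picture. The prediction matches, so I'll descend and grip.

>>> {"api": "play_rows", "payload": {
  "travel": [
    [0, 0, 1],
    [0, 0, 2.2],
    [0, 0, 3.6],
    [0, 0, 4.8],
    [0, 0, 5.4],
    [0, 0, 5.6],
    [0, 0, 5.6],
    [0, 0, 5.6],
    [0, 0, 5.6],
    [0, 0, 5.6],
    [0, 0, 5.6],
    [0, 0, 5.6]
  ],
  "angular": [
    [0, 0, 0],
    [0, 0, 0],
    [0, 0, 0],
    [0, 0, 0],
    [0, 0, 0],
    [0, 0, 0],
    [0, 0, 0],
    [0, 0, 0],
    [0, 0, 0],
    [0, 0, 0],
    [0, 0, 0],
    [0, 0, 0]
  ],
  "claw": [0.5, 0.2, 0, 0, 0, 0, -0.3, -1, -1, -1, -1, -1]
}}

```text
t: 4.82
ee_pos: [488.8, 58.6, 323.5]
orientation: [0.107, 3.139, 0.0]
ft_force: [-0.3, -3.5, 6.5]
width: 30.9
```

Run:
```python
from h import *
R,t,o=tool();print(o["width"],o["ft_force"].round(1),t,o["t"])
for th in np.arange(0.1,1.41,0.1):
    d=210*np.array([(1-np.cos(th)),np.sin(th)]);u=np.array([.9975,-.07])
    w=np.array([d[0]*u[0],d[0]*u[1],d[1]]);print(round(th,1),(R.T@w/25).round(2))
```

```text
30.871677580950262 [-0.3 -3.5  6.5] [488.82390273  58.60990203 323.52876455] 4.825
0.1 [-0.04  0.   -0.84]
0.2 [-0.17 -0.   -1.67]
0.3 [-0.38 -0.   -2.48]
0.4 [-0.67 -0.   -3.27]
0.5 [-1.03 -0.   -4.03]
0.6 [-1.47 -0.   -4.74]
0.7 [-1.98 -0.   -5.41]
0.8 [-2.55 -0.   -6.02]
0.9 [-3.18 -0.01 -6.58]
1.0 [-3.87 -0.01 -7.07]
1.1 [-4.6  -0.01 -7.48]
1.2 [-5.36 -0.01 -7.82]
1.3 [-6.16 -0.01 -8.09]
1.4 [-6.98 -0.01 -8.27]
```

>>> {"api": "play_rows", "payload": {
  "travel": [
    [-0.04, 0, -0.84],
    [-0.17, 0, -1.67],
    [-0.38, 0, -2.48],
    [-0.67, 0, -3.27],
    [-1.03, 0, -4.03],
    [-1.47, 0, -4.74],
    [-1.98, 0, -5.41],
    [-2.55, 0, -6.02],
    [-3.18, 0, -6.58],
    [-3.87, 0, -7.07],
    [-4.6, 0, -7.48],
    [-5.36, 0, -7.82],
    [-5.36, 0, -7.82]
  ],
  "angular": [
    [0, 0, 0],
    [0, 0, 0],
    [0, 0, 0],
    [0, 0, 0],
    [0, 0, 0],
    [0, 0, 0],
    [0, 0, 0],
    [0, 0, 0],
    [0, 0, 0],
    [0, 0, 0],
    [0, 0, 0],
    [0, 0, 0],
    [0, 0, 0]
  ],
  "claw": [-1, -1, -1, -1, -1, -1, -1, -1, -1, -1, -1, -1, -1]
}}

```text
t: 6.45
ee_pos: [623.0, 49.1, 519.5]
orientation: [0.108, 3.138, -0.001]
ft_force: [-1.7, -3.3, 3.9]
width: 30.8
```

>>> {"api": "play_rows", "payload": {
  "travel": [
    [0, 0, 0],
    [0, 0, 0],
    [0, 0, 0],
    [0, 0, 0],
    [0, 0, 0],
    [0.5, 0, 0],
    [1.5, 0, 0],
    [3, 0, 0],
    [4.5, 0, 0]
  ],
  "angular": [
    [0, 0, 0],
    [0, 0, 0],
    [0, 0, 0],
    [0, 0, 0],
    [0, 0, 0],
    [0, 0, 0],
    [0, 0, 0],
    [0, 0, 0],
    [0, 0, 0]
  ],
  "claw": [0, 1, 1, 1, 1, 1, 1, 1, 1]
}}

```text
t: 7.58
ee_pos: [509.0, 56.8, 519.2]
orientation: [0.108, 3.138, -0.001]
ft_force: [0.3, 0.6, 0.3]
width: 88.2
```

Run:
```python
from h import *
R,t,o=tool();print(o["width"],o["ft_force"].round(1),t,o["t"])
get_image("top");print(search_frame("top","lock_ball"))
for yaw in(np.pi/2-.07,np.pi/2-0.75):
  print(goto([405,-351.5,190],down(yaw)))
  q=o["qpos"]
print(q)
```

```text
88.15286982567243 [0.3 0.6 0.3] [508.96341526  56.80859838 519.18204971] 7.575
[{'location': [717.8, 43.0, 327.2], 'conf': 0.75}]
(array([  2.97, -16.58,   6.66]), array([-0.  ,  0.  ,  0.01]))
(array([  2.97, -16.58,   6.66]), array([-0.  ,  0.  ,  4.88]))
[ 8.80593006e-02  1.33041776e-01  1.75225399e+00 -5.98164124e-04
  1.25512214e+00 -1.41375772e+00]
```

Ball now located at (718,43,327), so the lock arm is open (expected about z 355 at the centre and x>750; I'll check this in a picture later). On to the large weight.

>>> {"api": "play_rows", "payload": {
  "travel": [
    [0.2, -1, 0],
    [0.5, -3, 0.3],
    [0.9, -5, 0.8],
    [1.3, -7, 1.5],
    [1.6, -9, 2.2],
    [2, -11, 3],
    [2.4, -13, 4],
    [2.7, -14.8, 5],
    [2.9, -16, 6],
    [2.97, -16.58, 6.66],
    [2.97, -16.58, 6.66],
    [2.97, -16.58, 6.66]
  ],
  "angular": [
    [0, 0, 0.3],
    [0, 0, 0.9],
    [0, 0, 1.5],
    [0, 0, 2.1],
    [0, 0, 2.7],
    [0, 0, 3.3],
    [0, 0, 3.8],
    [0, 0, 4.3],
    [0, 0, 4.7],
    [0, 0, 4.88],
    [0, 0, 4.88],
    [0, 0, 4.88]
  ],
  "claw": [1, 1, 1, 1, 1, 1, 1, 1, 1, 1, 1, 1]
}}

```text
t: 9.18
ee_pos: [405.5, -351.0, 353.7]
orientation: [1.148, 2.924, -0.001]
ft_force: [0.3, 0.8, 0.6]
width: 87.6
```

Run:
```python
from h import *
R,t,o=tool();P=(R,t);im=get_image("wrist");top=get_image("top")
print(t,o["t"],o["qpos"].round(2))
m=silhouettes("wrist","large_weight")
for d in m[:1]:
    ys,xs=np.nonzero(d["mask"]);print(d["conf"],xs.min(),xs.max(),ys.min(),ys.max())
print(search_frame("wrist","large_weight")[:1])
for X in([405,-351.5,44],[405,-351.5,36],[405,-351.5,10]):print(X,proj("wrist",X,P).round(1))
v=np.zeros((480,800,3),np.uint8);v[:,:640]=im;c=cv2.resize(top[120:330,250:410],(160,210));v[:210,640:]=c
cv2.imwrite("pics/w2.png",v)
```

```text
[ 405.54134811 -350.96371422  353.7413839 ] 9.175 [-0.74  0.36  1.87 -0.    0.91 -1.56]
0.84 256 373 159 273
[{'location': [399.1, -347.7, 6.8], 'conf': 0.72}]
[405, -351.5, 44] [315.7 231.4]
[405, -351.5, 36] [315.7 228.6]
[405, -351.5, 10] [315.9 220.4]
```

View pics/w2.png

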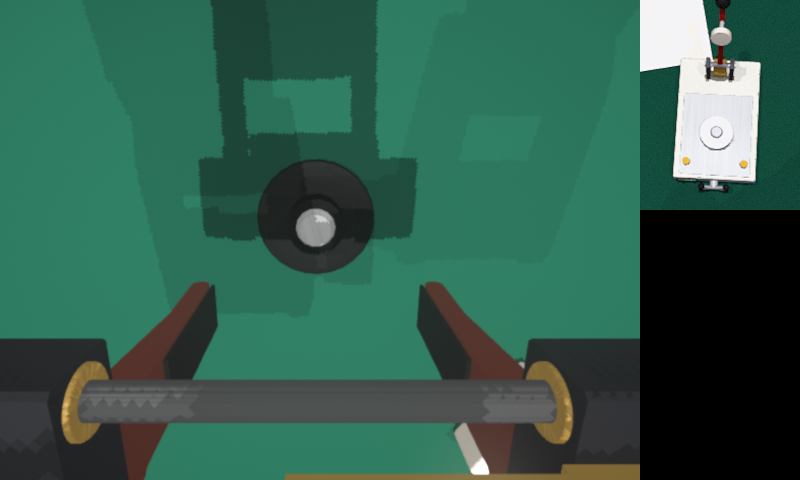

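The wrist view shows the flange centred at (316,216) and the spigot at (316,228), 3 px above the prediction. The top inset shows the lock arm open with the cap and ball behind the hinge, and the carrier spigot bare at full-image (326,252). I'll grip the hub with the tips just above the flange.

>>> {"api": "play_rows", "payload": {
  "travel": [
    [0.07, 0, 1],
    [0.07, 0, 2.5],
    [0.07, 0, 4],
    [0.07, 0, 5.2],
    [0.07, 0, 5.9],
    [0.07, 0, 6.2],
    [0.07, 0, 6.3],
    [0.07, 0, 6.3],
    [0.07, 0, 6.3],
    [0.07, 0, 6.3],
    [0.07, 0, 6.3],
    [0.07, 0, 6.3]
  ],
  "angular": [
    [0, 0, 0],
    [0, 0, 0],
    [0, 0, 0],
    [0, 0, 0],
    [0, 0, 0],
    [0, 0, 0],
    [0, 0, 0],
    [0, 0, 0],
    [0, 0, 0],
    [0, 0, 0],
    [0, 0, 0],
    [0, 0, 0]
  ],
  "claw": [1, 1, 0.8, 0.6, 0.4, 0.3, 0.3, 0, -0.5, -1, -1, -1]
}}

```text
t: 10.88
ee_pos: [404.6, -350.3, 197.3]
orientation: [1.147, 2.922, -0.002]
ft_force: [-1.8, -0.3, 6.4]
width: 43.6
```

>>> {"api": "play_rows", "payload": {
  "travel": [
    [0, 0, 0],
    [0, 0, -0.1],
    [0, 0, -0.4],
    [0, 0, -1.2],
    [0, 0, -2.5],
    [0, 0, -4],
    [0, 0, -6],
    [0, 0, -8],
    [0, 0, -8],
    [0, 0, -8]
  ],
  "angular": [
    [0, 0, 0],
    [0, 0, 0],
    [0, 0, 0],
    [0, 0, 0],
    [0, 0, 0],
    [0, 0, 0],
    [0, 0, 0],
    [0, 0, 0],
    [0, 0, 0],
    [0, 0, 0]
  ],
  "claw": [-1, -1, -1, -1, -1, -1, -1, -1, -1, -1]
}}

```text
t: 12.12
ee_pos: [403.4, -349.1, 395.9]
orientation: [1.148, 2.924, -0.001]
ft_force: [-0.2, 0.4, -9.0]
width: 43.2
```

Run:
```python
from h import *
R,t,o=tool();P=(R,t);im=get_image("wrist");top=get_image("top");cv2.imwrite("pics/top2.png",top)
print(t,o["t"],o["width"],o["ft_force"].round(1),o["moment"].round(2))
d=silhouettes("wrist","large_weight")
if d:
    ys,xs=np.nonzero(d[0]["mask"]);print(d[0]["conf"],xs.min(),xs.max(),ys.min(),ys.max())
for zz in (-33,-23,11):
    X=t+R@np.array([0,0,163-zz]);print(zz,proj("wrist",X,P).round(1))
v=np.zeros((480,640,3),np.uint8);v[:]=im
c=cv2.resize(top[210:295,285:370],None,fx=2.5,fy=2.5);v[:c.shape[0],640-c.shape[1]:]=c
cv2.imwrite("pics/w3.png",v)
for z in(100,108):print(onz("top",(326,252),z))
```

```text
[ 403.44484062 -349.14863386  395.85804303] 12.125 43.18699758414202 [-0.2  0.4 -9. ] [0.01 0.05 0.02]
0.76 210 423 193 379
-33 [316.3 295.8]
-23 [316.3 305.2]
11 [316.1 345.9]
[547.64866805  54.33764417 100.        ]
[546.26354835  54.36815618 108.        ]
```

View pics/w3.png

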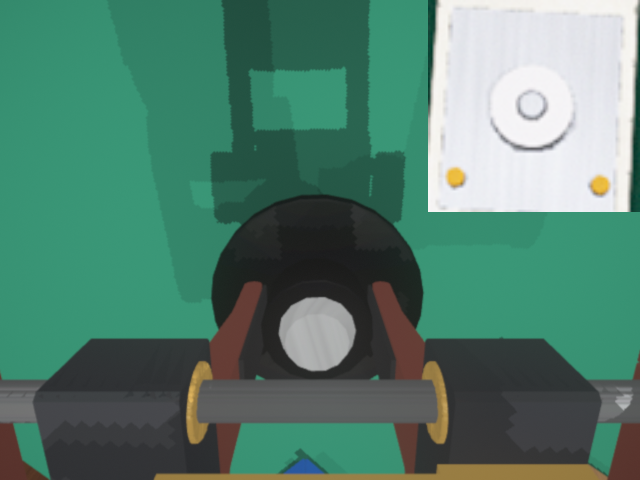

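The weight is held: spigot top at (317.5,334), flange columns 211–423. The inset shows the carrier and spigot clear, with a centre near (547,54). I'll hover beside the carrier so the wrist camera sees both the carrier and the held weight.

Run:
```python
from h import *
print(goto([548,-51,240],down(0.0)))
R,t,o=tool()
for dl in(0,2,4):
  print(dl,proj("wrist",t+R@[dl,0,152],(R,t)).round(1),proj("wrist",t+R@[48+dl,0,186],(R,t)).round(1),proj("wrist",t+R@[48+dl,0,196],(R,t)).round(1))
```

```text
(array([ 3.88, 12.68, -0.32]), array([-0.01, -0.01,  5.89]))
0 [316.1 345.9] [316.3 198.4] [316.3 194.1]
2 [316.1 341. ] [316.3 193.5] [316.3 189.5]
4 [316.1 336.1] [316.3 188.7] [316.3 184.9]
```

>>> {"api": "play_rows", "payload": {
  "travel": [
    [0.3, 0.8, 0],
    [0.8, 2.3, 0],
    [1.3, 4, -0.1],
    [1.8, 5.8, -0.2],
    [2.3, 7.6, -0.2],
    [2.8, 9.3, -0.2],
    [3.3, 10.8, -0.3],
    [3.6, 12, -0.3],
    [3.88, 12.68, -0.32],
    [3.88, 12.68, -0.32],
    [3.88, 12.68, -0.32]
  ],
  "angular": [
    [0, 0, 0.5],
    [0, 0, 1.1],
    [0, 0, 1.9],
    [0, 0, 2.7],
    [0, 0, 3.5],
    [0, 0, 4.3],
    [0, 0, 5],
    [0, 0, 5.6],
    [0, 0, 5.89],
    [0, 0, 5.89],
    [0, 0, 5.89]
  ],
  "claw": [-1, -1, -1, -1, -1, -1, -1, -1, -1, -1, -1]
}}

```text
t: 13.65
ee_pos: [547.7, -51.2, 401.7]
orientation: [-2.218, -2.221, 0.003]
ft_force: [0.6, 0.3, -7.6]
width: 43.4
```

Run:
```python
from h import *
R,t,o=tool();P=(R,t);im=get_image("wrist")
print(t,o["t"],o["width"],o["ft_force"].round(1),R.round(3))
for X in([548,54,108],[548,54,100]):print(X,proj("wrist",X,P).round(1))
for X in([588,54,100],[508,54,100],[548,94,100],[548,14,100]):print(X,proj("wrist",X,P).round(1))
print(goto([548,54,140],down(0)))
cv2.imwrite("pics/w4.png",im)
```

```text
[547.74801505 -51.18815231 401.74517141] 13.65 43.43654550421731 [ 0.6  0.3 -7.6] [[-0.001  1.    -0.004]
 [ 1.     0.001  0.001]
 [ 0.001 -0.004 -1.   ]]
[548, 54, 108] [320.7  75.7]
[548, 54, 100] [320.6  77. ]
[588, 54, 100] [382.8  77.1]
[508, 54, 100] [258.5  76.9]
[548, 94, 100] [320.9   7.4]
[548, 14, 100] [320.4 140.9]
(array([4.22, 0.02, 3.96]), array([-0.02, -0.  ,  0.  ]))
```

View pics/w4.png

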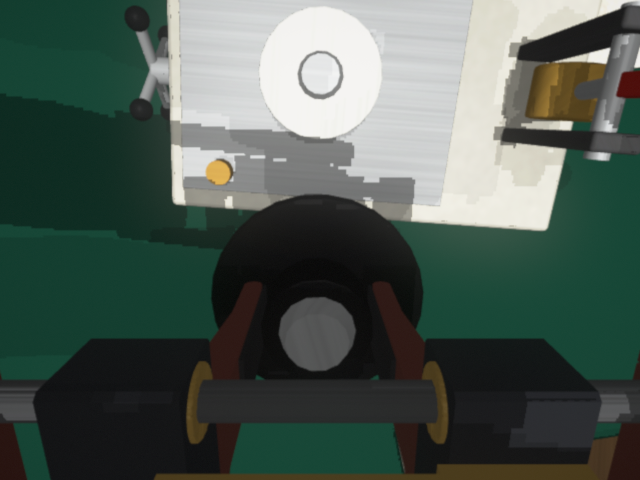

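The carrier plate spans columns 260–382 and rows 7–139, with its spigot at (320.5,74). The prediction was (320.6,76), so it agrees within about 1 mm. I'll move over the carrier, then descend slowly.

>>> {"api": "play_rows", "payload": {
  "travel": [
    [0.5, 0, 0],
    [1.3, 0, 0.2],
    [2.2, 0.01, 0.7],
    [3.1, 0.01, 1.4],
    [3.8, 0.02, 2.2],
    [4.15, 0.02, 2.8],
    [4.24, 0.02, 3.2],
    [4.24, 0.02, 3.3],
    [4.24, 0.02, 3.3],
    [4.24, 0.02, 3.3]
  ],
  "angular": [
    [0, 0, 0],
    [0, 0, 0],
    [0, 0, 0],
    [0, 0, 0],
    [0, 0, 0],
    [0, 0, 0],
    [0, 0, 0],
    [0, 0, 0],
    [0, 0, 0],
    [0, 0, 0]
  ],
  "claw": [-1, -1, -1, -1, -1, -1, -1, -1, -1, -1]
}}

```text
t: 14.95
ee_pos: [548.3, 54.1, 320.2]
orientation: [-2.221, -2.22, 0.001]
ft_force: [-0.7, 0.3, -7.1]
width: 43.2
```

Run:
```python
from h import *
R,t,o=tool();print(t,o["ft_force"].round(1),o["moment"].round(2),R[:,2].round(4))
print(goto([548,54.5,297.3-163],down(0)))
```

```text
[548.25304094  54.14364229 320.21080327] [-0.7  0.3 -7.1] [-0.07  0.05  0.01] [-1.9e-03  6.0e-04 -1.0e+00]
(array([ 0.01, -0.01,  0.92]), array([-0.01, -0.  , -0.  ]))
```

Descend gently to 2 mm above the expected seating height, then read the force.

>>> {"api": "play_rows", "payload": {
  "travel": [
    [0.01, 0, 0.2],
    [0.01, 0, 0.4],
    [0.01, 0, 0.55],
    [0.01, 0, 0.65],
    [0.01, 0, 0.74],
    [0.01, 0, 0.8],
    [0.01, 0, 0.84],
    [0.01, 0, 0.84]
  ],
  "angular": [
    [0, 0, 0],
    [0, 0, 0],
    [0, 0, 0],
    [0, 0, 0],
    [0, 0, 0],
    [0, 0, 0],
    [0, 0, 0],
    [0, 0, 0]
  ],
  "claw": [-1, -1, -1, -1, -1, -1, -1, -1]
}}

```text
t: 15.95
ee_pos: [548.2, 54.4, 299.2]
orientation: [-2.22, -2.22, 0.002]
ft_force: [-0.3, -0.8, -7.4]
width: 43.4
```

>>> {"api": "play_rows", "payload": {
  "travel": [
    [0, 0, 0.03],
    [0, 0, 0.06],
    [0, 0, 0.09],
    [0, 0, 0.11],
    [0, 0, 0.11]
  ],
  "angular": [
    [0, 0, 0],
    [0, 0, 0],
    [0, 0, 0],
    [0, 0, 0],
    [0, 0, 0]
  ],
  "claw": [-1, -1, -1, -1, -1]
}}

```text
t: 16.58
ee_pos: [548.2, 54.5, 297.3]
orientation: [-2.221, -2.22, 0.001]
ft_force: [-4.7, 0.1, 6.0]
width: 43.6
```

>>> {"api": "play_rows", "payload": {
  "travel": [
    [0, 0, 0],
    [0, 0, 0],
    [0, 0, 0],
    [0, 0, 0],
    [0, 0, -0.5],
    [0, 0, -1.5],
    [0, 0, -3],
    [0, 0, -5]
  ],
  "angular": [
    [0, 0, 0],
    [0, 0, 0],
    [0, 0, 0],
    [0, 0, 0],
    [0, 0, 0],
    [0, 0, 0],
    [0, 0, 0],
    [0, 0, 0]
  ],
  "claw": [0.3, 0.7, 1, 1, 1, 1, 1, 1]
}}

```text
t: 17.58
ee_pos: [548.0, 54.3, 423.5]
orientation: [-2.22, -2.219, 0.003]
ft_force: [0.1, 0.2, 0.2]
width: 87.7
```

Run:
```python
from h import *
R,t,o=tool();P=(R,t);im=get_image("wrist")
print(t,o["t"],o["ft_force"].round(1),o["qpos"].round(2))
for X in([548,54.5,144],[548,54.5,110]):print(X,proj("wrist",X,P).round(1))
print(goto([475,299,200],down(0.5)),goto([475,299,200],down(0)))
cv2.imwrite("pics/w5.png",im)
```

```text
[548.0103926   54.34242766 423.45946913] 17.575 [0.1 0.2 0.2] [0.08 0.29 1.78 0.   1.07 0.08]
[548, 54.5, 144] [319.5 243.2]
[548, 54.5, 110] [319.4 230. ]
(array([ 9.77, -3.02,  2.7 ]), array([ 0.06,  0.  , -3.58])) (array([ 9.77, -3.02,  2.7 ]), array([ 0.06, -0.01, -0.  ]))
```

View pics/w5.png

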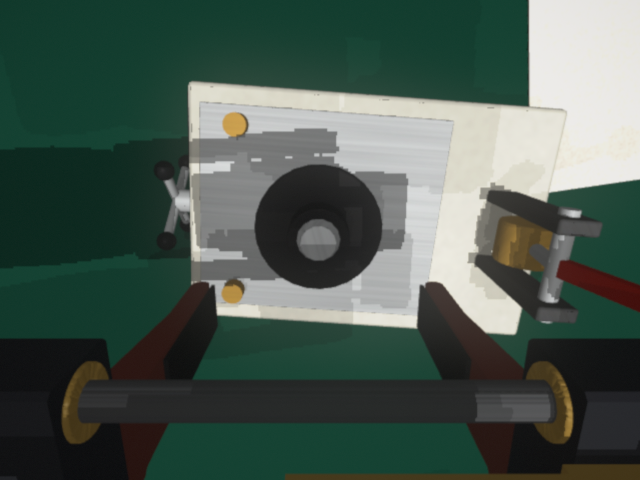

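Large weight on the carrier: flange centre (318.5,226.5), spigot (319,239). That is the same ~3.5 px constant wrist bias as on the bench, and the flange is evenly round. Now the small weight.

>>> {"api": "play_rows", "payload": {
  "travel": [
    [0.8, -0.3, 0],
    [2.2, -0.8, 0.2],
    [4, -1.3, 0.7],
    [6, -1.9, 1.3],
    [7.8, -2.5, 2],
    [9.2, -2.9, 2.5],
    [9.77, -3.02, 2.7],
    [9.77, -3.02, 2.7],
    [9.77, -3.02, 2.7]
  ],
  "angular": [
    [0, 0, 0],
    [0, 0, 0],
    [0, 0, 0],
    [0, 0, 0],
    [0, 0, 0],
    [0, 0, 0],
    [0, 0, 0],
    [0, 0, 0],
    [0, 0, 0]
  ],
  "claw": [1, 1, 1, 1, 1, 1, 1, 1, 1]
}}

```text
t: 18.75
ee_pos: [475.4, 298.0, 363.6]
orientation: [2.219, 2.217, 0.011]
ft_force: [0.1, -0.0, 0.3]
width: 87.9
```

Run:
```python
from h import *
R,t,o=tool();P=(R,t);im=get_image("wrist")
print(t,o["t"],o["qpos"].round(2))
for d in silhouettes("wrist","small_weight")[:2]:
    ys,xs=np.nonzero(d["mask"]);print(d["conf"],xs.min(),xs.max(),ys.min(),ys.max(),len(xs))
print(search_frame("wrist","small_weight")[:1])
for z in(44,10,0):print(z,proj("wrist",[475,299,z],P).round(1))
cv2.imwrite("pics/w6.png",im)
```

```text
[475.44380202 298.02084397 363.63896985] 18.75 [ 0.54  0.38  1.81 -0.    0.95  0.54]
0.82 271 354 171 254 5566
[{'location': [473.2, 311.3, 10.1], 'conf': 0.56}]
44 [313.9 227.2]
10 [313.9 217. ]
0 [313.9 214.3]
```

View pics/w6.png

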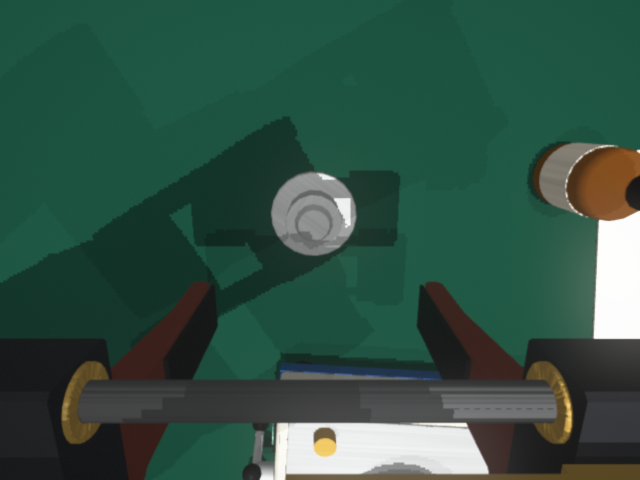

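The small weight's flange is centred at (313,213) against a predicted 217, the same constant bias. The bottle is well to the right. Computing the descent with tilt correction.

Run:
```python
from h import *
R,t,o=tool();print(t,R.round(4));print(goto([474.8,301,33.5],down(0)))
```

```text
[475.44512443 297.94807238 363.58197678] [[ 0.0017  1.      0.0084]
 [ 1.     -0.0017  0.0017]
 [ 0.0017  0.0084 -1.    ]]
(array([ 0.11, -0.08,  6.68]), array([ 0.06, -0.01, -0.01]))
```

>>> {"api": "play_rows", "payload": {
  "travel": [
    [0.03, 0, 1],
    [0.1, -0.05, 2.5],
    [0.11, -0.08, 4],
    [0.11, -0.08, 5.3],
    [0.11, -0.08, 6.1],
    [0.11, -0.08, 6.5],
    [0.11, -0.08, 6.67],
    [0.11, -0.08, 6.67],
    [0.11, -0.08, 6.67],
    [0.11, -0.08, 6.67],
    [0.11, -0.08, 6.67],
    [0.11, -0.08, 6.67]
  ],
  "angular": [
    [0.06, -0.01, -0.01],
    [0.06, -0.01, -0.01],
    [0.06, -0.01, -0.01],
    [0.06, -0.01, -0.01],
    [0.06, -0.01, -0.01],
    [0.06, -0.01, -0.01],
    [0.06, -0.01, -0.01],
    [0.06, -0.01, -0.01],
    [0.06, -0.01, -0.01],
    [0.06, -0.01, -0.01],
    [0.06, -0.01, -0.01],
    [0.06, -0.01, -0.01]
  ],
  "claw": [1, 1, 0.8, 0.6, 0.4, 0.3, 0.3, 0, -0.5, -1, -1, -1]
}}

```text
t: 20.4
ee_pos: [475.2, 301.2, 197.6]
orientation: [2.222, 2.221, 0.002]
ft_force: [-0.5, -0.6, 6.8]
width: 43.6
```

>>> {"api": "play_rows", "payload": {
  "travel": [
    [0, 0, 0],
    [0, 0, -0.1],
    [0, 0, -0.4],
    [0, 0, -1.2],
    [0, 0, -2.5],
    [0, 0, -4],
    [0, 0, -6],
    [0, 0, -8],
    [0, 0, -8],
    [0, 0, -8]
  ],
  "angular": [
    [0, 0, 0],
    [0, 0, 0],
    [0, 0, 0],
    [0, 0, 0],
    [0, 0, 0],
    [0, 0, 0],
    [0, 0, 0],
    [0, 0, 0],
    [0, 0, 0],
    [0, 0, 0]
  ],
  "claw": [-1, -1, -1, -1, -1, -1, -1, -1, -1, -1]
}}

```text
t: 21.65
ee_pos: [474.2, 300.5, 397.3]
orientation: [-2.222, -2.221, -0.001]
ft_force: [-1.2, -1.7, -6.0]
width: 43.6
```

Run:
```python
from h import *
R,t,o=tool();P=(R,t);im=get_image("wrist")
print(t,o["t"],o["width"],o["ft_force"].round(1),R[:,2].round(4))
d=silhouettes("wrist","small_weight")
if d:
    ys,xs=np.nonzero(d[0]["mask"]);print(d[0]["conf"],xs.min(),xs.max(),ys.min(),ys.max())
for p in([0,0,160],[36,0,196]):print(proj("wrist",t+R@p,P).round(1))
print(goto([548.2,54.5,220],down(0)))
cv2.imwrite("pics/w7.png",im)
```

```text
[474.22228884 300.54988082 397.32420076] 21.65 43.56090601251274 [-1.2 -1.7 -6. ] [ 5.e-04  6.e-04 -1.e+00]
0.92 239 393 222 380
[319.1 334. ]
[318.8 220.3]
(array([-9.84,  2.96,  0.52]), array([-0.01,  0.01, -0.  ]))
```

View pics/w7.png

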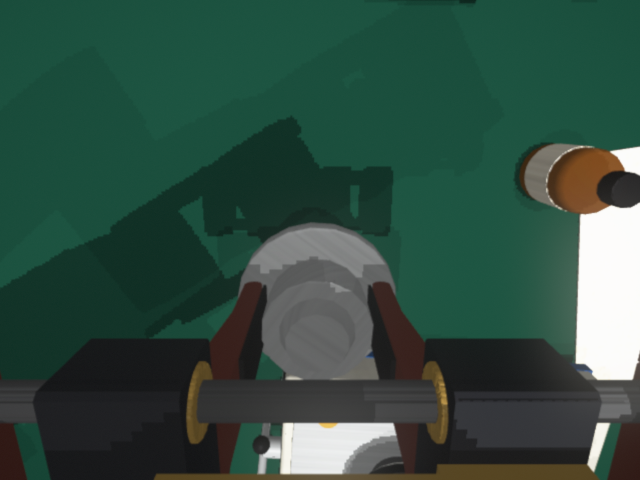

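The small weight is held, its front edge at row 223 (about 1 mm short of where the large one sat), so I'll offset +1 mm. Moving over the stack.

>>> {"api": "play_rows", "payload": {
  "travel": [
    [-0.6, 0.2, 0],
    [-1.8, 0.6, 0],
    [-3.4, 1.1, 0],
    [-5.2, 1.6, 0],
    [-7, 2.1, 0],
    [-8.4, 2.5, 0.1],
    [-9.3, 2.8, 0.3],
    [-9.7, 2.93, 0.5],
    [-9.81, 2.96, 0.9],
    [-9.81, 2.96, 1.2],
    [-9.81, 2.96, 1.2],
    [-9.81, 2.96, 1.2]
  ],
  "angular": [
    [0, 0, 0],
    [0, 0, 0],
    [0, 0, 0],
    [0, 0, 0],
    [0, 0, 0],
    [0, 0, 0],
    [0, 0, 0],
    [0, 0, 0],
    [0, 0, 0],
    [0, 0, 0],
    [0, 0, 0],
    [0, 0, 0]
  ],
  "claw": [-1, -1, -1, -1, -1, -1, -1, -1, -1, -1, -1, -1]
}}

```text
t: 23.25
ee_pos: [548.0, 55.9, 366.0]
orientation: [-2.22, -2.222, 0.003]
ft_force: [-0.0, 0.4, -4.4]
width: 43.4
```

Run:
```python
from h import *
R,t,o=tool();print(t,o["ft_force"].round(1),R[:,2].round(4))
print(goto([548.1,55.2,333.6-163],down(0)))
```

```text
[548.04770491  55.89295674 366.01788495] [-0.   0.4 -4.4] [-1.6e-03 -6.0e-04 -1.0e+00]
(array([-0.03,  0.  ,  1.3 ]), array([-0.01,  0.  ,  0.01]))
```

>>> {"api": "play_rows", "payload": {
  "travel": [
    [-0.03, 0, 0.3],
    [-0.03, 0, 0.6],
    [-0.03, 0, 0.8],
    [-0.03, 0, 0.95],
    [-0.03, 0, 1.05],
    [-0.03, 0, 1.13],
    [-0.03, 0, 1.19],
    [-0.03, 0, 1.22],
    [-0.03, 0, 1.22]
  ],
  "angular": [
    [0, 0, 0],
    [0, 0, 0],
    [0, 0, 0],
    [0, 0, 0],
    [0, 0, 0],
    [0, 0, 0],
    [0, 0, 0],
    [0, 0, 0],
    [0, 0, 0]
  ],
  "claw": [-1, -1, -1, -1, -1, -1, -1, -1, -1]
}}

```text
t: 24.38
ee_pos: [548.0, 55.1, 335.6]
orientation: [-2.22, -2.222, 0.003]
ft_force: [-0.3, 0.7, -4.1]
width: 43.3
```

No contact 2 mm above seating, so I'll lower the last bit.

>>> {"api": "play_rows", "payload": {
  "travel": [
    [0, 0, 0.03],
    [0, 0, 0.06],
    [0, 0, 0.09],
    [0, 0, 0.11],
    [0, 0, 0.11]
  ],
  "angular": [
    [0, 0, 0],
    [0, 0, 0],
    [0, 0, 0],
    [0, 0, 0],
    [0, 0, 0]
  ],
  "claw": [-1, -1, -1, -1, -1]
}}

```text
t: 25.0
ee_pos: [548.0, 55.1, 333.6]
orientation: [-2.22, -2.222, 0.002]
ft_force: [-4.3, -1.6, 4.9]
width: 43.1
```

Contact at exactly the expected height (333.6), so I'll release and retreat.

>>> {"api": "play_rows", "payload": {
  "travel": [
    [0, 0, 0],
    [0, 0, 0],
    [0, 0, 0],
    [0, 0, 0],
    [0, 0, -0.5],
    [0, 0, -1.5],
    [0, 0, -3],
    [0, 0, -5],
    [0, 0, -5],
    [0, 0, -5]
  ],
  "angular": [
    [0, 0, 0],
    [0, 0, 0],
    [0, 0, 0],
    [0, 0, 0],
    [0, 0, 0],
    [0, 0, 0],
    [0, 0, 0],
    [0, 0, 0],
    [0, 0, 0],
    [0, 0, 0]
  ],
  "claw": [0.3, 0.7, 1, 1, 1, 1, 1, 1, 1, 1]
}}

```text
t: 26.25
ee_pos: [547.8, 55.1, 458.8]
orientation: [-2.22, -2.222, 0.002]
ft_force: [-0.6, 0.2, -0.1]
width: 87.8
```

Run:
```python
from h import *
R,t,o=tool();P=(R,t);im=get_image("wrist");s=get_image("side")
print(t,o["t"],o["ft_force"].round(1))
for z in(144+36,146,110):print(z,proj("wrist",[548,54.5,z],P).round(1))
v=np.zeros((480,800,3),np.uint8);v[:,:400]=im[:,120:520]
c=cv2.resize(s[190:310,250:410],None,fx=2.5,fy=2.5,interpolation=2);v[:300,400:]=c[:, :400]
cv2.imwrite("pics/w8.png",v)
for c,n in(("top","oil_bottle"),("top","meter"),("top","screwdriver")):
  get_image("top") if n=="oil_bottle" else 0
  print(n,[np.round(d["location"]) for d in search_frame(c,n)[:1]])
```

```text
[547.79188053  55.13158608 458.75376983] 26.25 [-0.6  0.2 -0.1]
180 [319.  244.2]
146 [318.8 230.7]
110 [318.7 219.3]
oil_bottle [array([674., 324.,  74.])]
meter [array([ 673., -337.,   50.])]
screwdriver [array([566., 482.,  22.])]
```

View pics/w8.png

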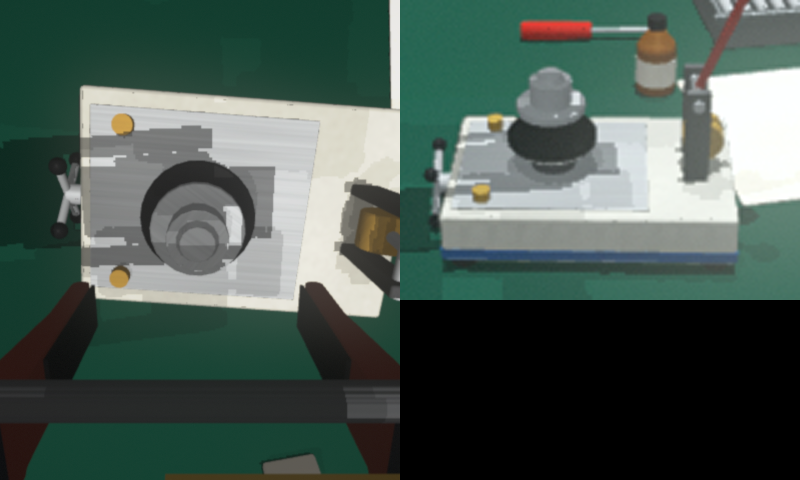

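Both weights look level and concentric. The wrist view has the small flange at about (317,228), as predicted allowing for the bias. The side view shows a level stack and the lock arm leaning back. The bystanders haven't moved, so I'm handing in.

```bash
python3 -c "
from workcell import *
print(workorder.close_job())"
```

```text
the job is handed in; nothing more can be done
None
```

The job is handed in at about 26 s on the robot's clock: the lock arm is open and both weights are stacked on the carrier.

- **Lock arm:** I held the ball by its sides, swung it to about 1.2 rad and let go. It fell open by itself, and the pictures since then show it leaning back past upright. One reading disagrees: the detector put the ball at about (718, 43, 327) rather than near x 775, z 355. That reading was taken about a second after release, with the detector marking the whole arm, and I did not measure the final angle.
- **Large weight:** It touched nothing until the last 2 mm of descent. First contact was at tool height 297.3 mm, exactly 100 mm above where I picked it up, as the carrier height requires.
- **Small weight:** It also touched only at the end, at 333.6 mm, exactly 136 mm above its pick height. That matches the top of the large weight's hub.
- **Last checks:** The final wrist and side pictures show both weights concentric and level. The gripper was open and clear, with readings under 1 N. The bottle, meter and screwdriver were within detector scatter (2–5 mm) of where they started.
- **Camera disagreement:** The wrist camera read about 3.5 px (roughly 2.5 mm) off throughout. I allowed for this as a constant offset.

Flush seating was judged from these contact heights and pictures, not measured after release.

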